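Stroke the pill box lids shut

TASK

The seven lids of the weekly pill box all stand ajar. With the closed fingertips, stroke lightly along the row from the blank hinge end to the far end, folding the lids down flat one after the other, and keep the fingers down on the row until the last lid is shut. Do not pick up the box or push it out of its place, leave the other things on the shelf alone, and finish with the hand clear.

Things in the scene. Friction and masses are not known exactly. Their poses are not given: they have to be found in the camera images.
- pillbox: Weekly pill box, grey plastic, 208 mm long (x), 44 mm wide, 30 mm high over the lids' ribs, 0.45 kg, loose on the grippy cork, at any yaw. Origin: centre of its underside, z up. Its +x runs along the row of seven white lids from the plain blank block at the hinge end to the far end. Lid hinge lines lie 15, 42, 69, 96, 123, 150, 177 mm from the blank end's outer face, 25.5 mm above the underside.
- row_start (a point): Point over the middle of the blank block at the hinge end, on the row's centre line, 7.5 mm before the hinge of lid 1, at the height of the rib tops of shut lids: 30 mm above the box's underside, 4.5 mm above the top face of the block. Axes as the box.
- row_end (a point): Point on the row's centre line at the far end, at the free edge of lid 7 when shut, also 30 mm above the box's underside (rib-top height); 197 mm from row_start. Axes as the box.
- lid1 (a joint): Lid nearest the blank block; rad, 0 = shut flat, up to 1.5. All lids are alike: hinged at the edge nearest the blank block, 26 mm long, 41 mm wide, 2.5 mm thick, slippery smooth plastic, a 2 mm high rib along the middle. They start ajar 0.28 to 0.5 rad, rising towards the box's +x, and stay where left (friction 0.003 N m). Stroking towards +x at rib height folds them shut; the other way catches under them.
- lid2 (a joint): Lid 2 of the pill box, counted from the blank hinge end (hinge angle in rad: 0 = shut flat, larger = its free edge stands higher; full range 0 to 1.5)
- lid3 (a joint): Lid 3 of the pill box, counted from the blank hinge end (hinge angle in rad: 0 = shut flat, larger = its free edge stands higher; full range 0 to 1.5)
- lid4 (a joint): Lid 4 of the pill box, counted from the blank hinge end (hinge angle in rad: 0 = shut flat, larger = its free edge stands higher; full range 0 to 1.5)
- lid5 (a joint): Lid 5 of the pill box, counted from the blank hinge end (hinge angle in rad: 0 = shut flat, larger = its free edge stands higher; full range 0 to 1.5)
- lid6 (a joint): Lid 6 of the pill box, counted from the blank hinge end (hinge angle in rad: 0 = shut flat, larger = its free edge stands higher; full range 0 to 1.5)
- lid7 (a joint): Lid 7 of the pill box, counted from the blank hinge end (hinge angle in rad: 0 = shut flat, larger = its free edge stands higher; full range 0 to 1.5)
- shelf: Cork-lined wooden riser shelf on the dresser top, 400 mm (x) by 800 mm (y), top 50 mm above its underside; fixed. Origin: centre of its underside. The pill box and the four other things stand on it.
- jar: Glass jar with chrome cap, 62 mm across, 76 mm high, loose. Origin: centre of underside. To be left alone.
- cup: White ceramic thimble cup, 48 mm across, 45 mm high, open top, loose. Origin: centre of underside. To be left alone.
- nightlight: Dome night light, 100 mm across, 66 mm high, toggle at its -x side. Loose. Origin: centre of underside. To be left alone.
- monitor: Small grey health monitor with a sloping dark blank screen, 100 mm (x) by 120 mm (y), about 62 mm high. Loose. Origin: centre of underside. To be left alone.

How it is judged:
On the way, in this order (a step that is already met when the one before it is completed fails the run):
1. lid 1, at the hinge end, is folded shut (value of joint lid1 below 0.1 rad), for 0.1 s.
2. lid 7, at the far end, is folded shut (value of joint lid7 below 0.1 rad), for 0.1 s.
At the end, for the whole second after the job is handed in: All seven lids are shut (each within 0.1 rad, a gap of about 2.5 mm), the pill box stands upright and still within 30 mm of where it stood, the other things within 15 mm of theirs (value of joint each of lid1, lid2, lid3, lid4, lid5, lid6, lid7 below 0.1 rad and distance of pillbox from where it was at the start of the episode below 0.03 m and angle between pillbox's own z axis and vertical below 0.05 rad and linear speed of pillbox below 0.01 m/s and distance of each of jar, cup, nightlight, monitor from where it was at the start of the episode below 0.015 m); the robot touches nothing.
It fails at once if a lid is shut while the one before it (nearer the hinge end) still stands open ((value of joint lid2 below 0.1 rad and value of joint lid1 above 0.2 rad) or (value of joint lid3 below 0.1 rad and value of joint lid2 above 0.2 rad) or (value of joint lid4 below 0.1 rad and value of joint lid3 above 0.2 rad) or (value of joint lid5 below 0.1 rad and value of joint lid4 above 0.2 rad) or (value of joint lid6 below 0.1 rad and value of joint lid5 above 0.2 rad) or (value of joint lid7 below 0.1 rad and value of joint lid6 above 0.2 rad)).
It fails at once if the fingers leave the row (grasp point over 70 mm above the rib tops, or over 60 mm beside the row) after lid 1 is shut and before lid 7 is (value of joint lid1 below 0.1 rad and value of joint lid7 above 0.2 rad and (z of the grasp point in the frame of row_start above 0.07 m or y of the grasp point in the frame of row_start above 0.06 m or y of the grasp point in the frame of row_start below -0.06 m)).
It fails at once if the pill box is pushed more than 30 mm from its place, tipped or lifted (distance of pillbox from where it was at the start of the episode above 0.03 m or angle between pillbox's own z axis and vertical above 0.15 rad or z of pillbox in the frame of shelf above 0.06 m).
It fails at once if the fingers press on the pill box with more than 30 N (contact force between the fingers and pillbox above 30 N).
It fails at once if the jar, cup, night light or monitor is moved more than 15 mm or tipped (distance of any of jar, cup, nightlight, monitor from where it was at the start of the episode above 0.015 m or angle between any of jar, cup, nightlight, monitor's own z axis and vertical above 0.3 rad).
It also fails if it takes over 51 s, if anything falls off the work surface, if the arm or the gripper's body presses on something with over 40 N, if the wrist force passes 120 N, or if a joint passes its speed limit or range.

ROBOT

A 6-joint arm with a two-finger parallel gripper is mounted at the origin on the work surface. World frame = base frame: x ahead of the robot, y to its left, z up, the work surface at z = 0. Lengths are in m, angles in rad, forces in N, time in s.
With the tool pointing down it reaches from about 0.325 to 0.775 m from the base axis. Payload 5.5 kg.
Tool frame: the origin (TCP) lies between the finger pads; the fingertips stand tip_reach ahead of it and the grasp point (between the pads) lies 3 mm ahead of it (tip_reach is the distance from the TCP to the fingertips, in m); y points along the fingers, x is the direction in which the jaws open and shut, and the axes are right-handed (so a half turn about y gives the same grasp; the last joint's range is limited). The gripper opens to 85 mm and grips with 20 to 120 N. Pads are 22 mm wide; open, the fingers measure 114 mm over their backs; the gripper's body (76 mm by 85 mm) begins 54 mm behind the grasp point. The pads swing forward as they close: fully open they stand 13 mm farther back than shut.
Start: joints at [-1.318, 0.091, 1.231, -0, 1.82, -0.057], TCP at [0.183, -0.571, 0.253] pointing down, gripper open.
Joint ranges: [-2.87, 2.87], [-0.86, 2.18], [0.17, 2.46], [-1.51, 4.65], [0.06, 2.69], [-2.65, 2.65]. Speed limits (rad/s): [2.57, 2.57, 3.01, 3.14, 3.14, 3.14].

INTERFACE

Orientations are given as [roll, pitch, yaw] about the fixed x, y, z axes, in that order (R = Rz(yaw) Ry(pitch) Rx(roll)).
In Python, from bench import * gives the robot as it stands. The module is installed in compiled form; this text tells all that it offers.
- The arm moves only by the shell command python3 -m handwheel 'ROWS' [FORCE]. ROWS is JSON, a list of rows, each an object of numbers: "ax", "ay", "az": the turn, a rotation vector about the tool's x, y, z in rad; "dx", "dy", "dz": the shift along the tool's x, y, z in m; "claw": the finger opening in m, from 0 to 0.0854. A call has 1 to 20 rows; each row shifts and turns the commanded pose from where the row before left it, along the tool's axes as they then stand; what a row does not reach is not made up. A row lasts 1/8 s, in which the tool goes at most 62.5 mm and 10.7 degrees, less where a joint would pass 70% of its speed; a pose out of reach is approached as far as the arm can. A call with a gripper value outside its range is refused whole. The fingers move at their own pace and stop on an object; FORCE is the grip in N (left out, the last holds). Time passes only in rows, so rows that do not move let the fingers close. It gives the time, the measured TCP pose, the force and the opening at its end, in the units of the state.
- observe(): the state, without advancing time (a new reading comes with each control period).
- read_camera(name): name is "scene" or "side" or "wrist"; returns the picture (384x512x3 uint8, red, green, blue); there is no depth.
- calibration(name): a dict with "mtx" (3x3 intrinsics, pixels), "R" (3x3) and "t" (3): a world point X has camera coordinates R X + t. Camera axes: x right, y down, z forward; pixel columns grow to the right and rows downward; lengths in m; the calibration is good to about 2 mm. A picture is of the moment at which its call begins: read the wrist's pose just before it. calibration takes no time and is no camera call; for the wrist camera it gives the pose at the moment of the call.
- close_job(): hands the job in, once; it reports no verdict.
The state is a dict: "clock": time; "joint_positions": joint angles; "joint_vel": joint speeds; "tau": joint torques, N m; "tcp_pos": TCP position; "eef_rot": TCP orientation; "force": force on the tool from outside, world axes, zero at the start; "ft_torque": the same for the moment, N m; "width": finger opening in m.
Only numpy, scipy, OpenCV 4.12 (cv2) and the standard library are available. Lean on these libraries where they do the work, as an engineer would, in place of code of your own. Each camera call takes 0.05 s, during which the arm holds its last target.

## Working session

There is one attempt and no reset: what is moved stays moved. The work goes in short steps, Python scripts to look and compute and a shell command to move; the robot and the scene stay as the last step left them, time stands still between calls to the robot, and variables do not carry over. Pictures are saved under pics/ and viewed, and the job is handed in when it is done.

```bash
mkdir -p pics
python3 - <<'E'
from bench import *
import cv2
s=observe()
for k,v in s.items(): print(k,v)
for n in ["scene","side","wrist"]:
    c=calibration(n); print(n,c)
    im=read_camera(n); cv2.imwrite(f"pics/{n}0.png",im[:,:,::-1])
E
```

```text
clock 0.0
joint_positions [-1.31769697e+00  9.18676785e-02  1.23191912e+00 -4.08870276e-06
  1.81979077e+00 -5.66927350e-02]
joint_vel [ 0.00086148 -0.00101117 -0.00126365 -0.00123487 -0.00149045 -0.00073857]
tau [ 1.21928369e-03 -4.58734274e+01 -4.18022132e+01 -6.95546737e-05
  1.15557353e-02  1.37737501e-05]
tcp_pos [ 0.18285607 -0.57119977  0.25212678]
eef_rot [-1.57068781  0.00198195 -1.26100514]
force [ 1.26668911  0.22346411 -0.19946988]
ft_torque [-0.03382611  0.02919397  0.00938458]
width 0.08514231752226563
scene {'mtx': array([[454.14262463,   0.        , 260.38083125],
       [  0.        , 454.14262463, 192.8802577 ],
       [  0.        ,   0.        ,   1.        ]]), 'R': array([[-0.84241109,  0.53862245,  0.01514656],
       [ 0.37579924,  0.6074345 , -0.69985588],
       [-0.38615863, -0.58387429, -0.71412347]]), 't': array([ 0.49006095, -0.17378522,  1.35101306])}
side {'mtx': array([[371.72001044,   0.        , 259.41609189],
       [  0.        , 371.72001044, 188.52659767],
       [  0.        ,   0.        ,   1.        ]]), 'R': array([[-0.90854069, -0.41778857,  0.00255491],
       [-0.28009351,  0.60454297, -0.74570465],
       [ 0.31000232, -0.67821863, -0.66627176]]), 't': array([0.53805506, 0.2079512 , 0.89487051])}
wrist {'mtx': array([[287.20958681,   0.        , 256.11961454],
       [  0.        , 287.20958681, 194.48648386],
       [  0.        ,   0.        ,   1.        ]]), 'R': array([[ 0.30359999, -0.95279773, -0.0018789 ],
       [-0.90409376, -0.28870223,  0.31506427],
       [-0.30073496, -0.09395481, -0.94906848]]), 't': array([-0.59826067, -0.04084605,  0.38036408])}
```

View pics/scene0.png

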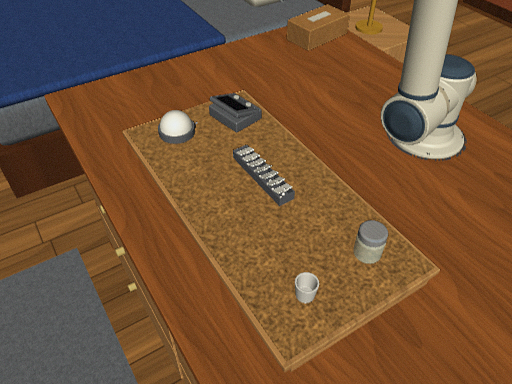

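View pics/side0.png

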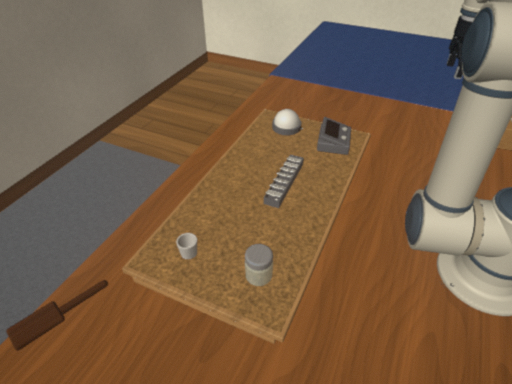

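View pics/wrist0.png

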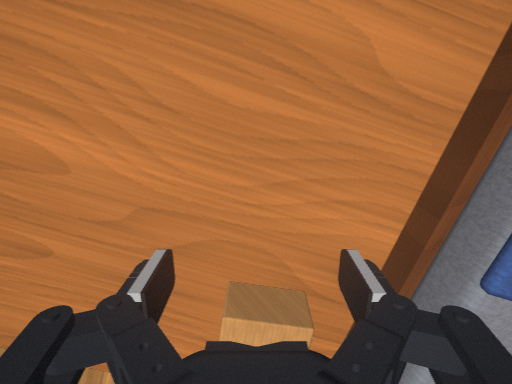

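```bash
cat > h.py <<'E'
import numpy as np, cv2
def ray(c,px,z):
    K,R,t=c["mtx"],np.array(c["R"]),np.array(c["t"])
    o=-R.T@t; d=R.T@np.linalg.solve(K,[px[0],px[1],1.]); return o+d*(z-o[2])/d[2]
def proj(c,X):
    p=c["mtx"]@(np.array(c["R"])@np.array(X)+np.array(c["t"])); return p[:2]/p[2]
E
python3 - <<'E'
import cv2
a=cv2.imread("pics/scene0.png")[135:215,220:305]
b=cv2.imread("pics/side0.png")[145:215,255:315]
cv2.imwrite("pics/z1.png",cv2.resize(a,None,fx=7,fy=7,interpolation=cv2.INTER_CUBIC))
cv2.imwrite("pics/z2.png",cv2.resize(b,None,fx=8,fy=8,interpolation=cv2.INTER_CUBIC))
E
```

```text
(no output)
```

View pics/z1.png

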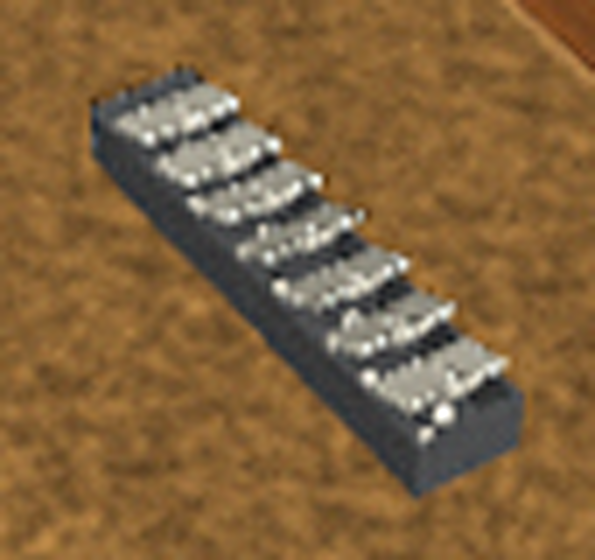

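View pics/z2.png

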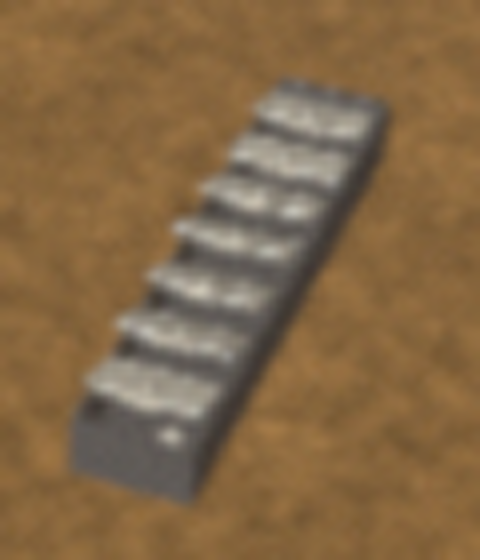

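Run:
```python
from bench import *
from h import *
c=calibration("scene")
f=lambda x,y:(220+(x+.5)/7-.5,135+(y+.5)/7-.5)
A=ray(c,f(420,495),.05);B=ray(c,f(95,150),.05);print(A,B,np.linalg.norm(A-B))
C=ray(c,f(522,397),.0755);D=ray(c,f(412,448),.0755);E=ray(c,f(95,105),.0755);F=ray(c,f(190,70),.0755);print(C,D,E,F,np.linalg.norm(D-E),np.linalg.norm(D-C),(C+D+E+F)/4)
d=(D-E)/np.linalg.norm(D-E);print(d,np.arctan2(d[1],d[0]))
c=calibration("side")
g=lambda x,y:(255+(x+.5)/8-.5,145+(y+.5)/8-.5)
print([ray(c,g(*p),.0755) for p in [(75,415),(205,440),(390,100),(285,80)]])
s=calibration("wrist");print(-s["R"].T@s["t"])
```

```text
[0.55850668 0.04640719 0.05      ] [ 0.56274213 -0.16404258  0.05      ] 0.21049238768706804
[0.51825653 0.04627202 0.0755    ] [0.56311842 0.04641651 0.0755    ] [ 0.56422666 -0.16008924  0.0755    ] [ 0.52386351 -0.15899003  0.0755    ] 0.20650872764011352 0.044862128067990996 [ 0.54236628 -0.05659769  0.0755    ]
[-0.00536654  0.9999856   0.        ] 1.5761628941929997
[array([0.55936678, 0.04311773, 0.0755    ]), array([0.51554934, 0.03613149, 0.0755    ]), array([ 0.52298138, -0.16518379,  0.0755    ]), array([ 0.56337627, -0.16030667,  0.0755    ])]
[ 0.25909322 -0.54608171  0.37287896]
```

```bash
python3 -m handwheel '[{"ay":0.155,"claw":0},{"ay":0.154},{"dx":-0.043,"dz":0.026,"dy":-0.003},{"dx":-0.043,"dz":0.026,"dy":-0.003},{"dx":-0.043,"dz":0.026,"dy":-0.003},{"dx":-0.043,"dz":0.026,"dy":-0.003},{"dx":-0.043,"dz":0.026,"dy":-0.003},{"dx":-0.043,"dz":0.026,"dy":-0.003},{"dx":-0.043,"dz":0.026,"dy":-0.003},{"dx":-0.043,"dz":0.026,"dy":-0.003},{"dx":-0.043,"dz":0.026,"dy":-0.003},{"dx":-0.043,"dz":0.026,"dy":-0.003},{"dx":-0.043,"dz":0.026},{"dx":-0.043,"dz":0.026},{},{}]' 40
python3 - <<'E'
from bench import *
import cv2,pickle
s=observe();print(s)
c=calibration("wrist");im=read_camera("wrist");pickle.dump(c,open("w1.pkl","wb"));cv2.imwrite("pics/w1.png",im[:,:,::-1])
E
```

```text
{'clock': 0.15, 'joint_positions': array([-1.31771942e+00,  9.17081479e-02,  1.23162158e+00,  1.44337067e-05,
        1.81977546e+00, -5.67257440e-02]), 'joint_vel': array([ 0.00082999, -0.0029766 , -0.00500877,  0.00073642,  0.00010818,
        0.00160341]), 'tau': array([ 3.60679776e-03, -4.59367704e+01, -4.18528569e+01,  2.77205083e-05,
        9.50454996e-03, -2.92063316e-05]), 'tcp_pos': array([ 0.18286677, -0.57127198,  0.25239031]), 'eef_rot': array([-1.57069660e+00,  1.50931078e-03, -1.26099005e+00]), 'force': array([-0.91964043,  0.32226482,  0.32372619]), 'ft_torque': array([ 0.00119109, -0.00095347, -0.01342645]), 'width': 0.08515238859727611}validation failed for argument at $[0]...
```

View pics/w1.png

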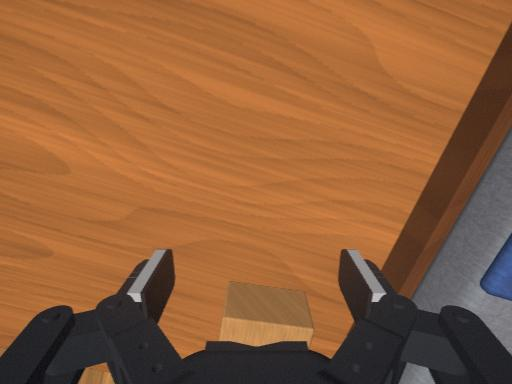

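```bash
python3 -m handwheel '[{"ax":0,"ay":0.155,"az":0,"dx":0,"dy":0,"dz":0,"claw":0}]' 40; python3 -m handwheel '[{"ay":0.154}]'
```

```text
clock: 0.32
tcp_pos: [0.1829, -0.5714, 0.2529]
eef_rot: [-1.571, 0.001, -1.419]
force: [0.2, -0.3, -0.4]
width: 0.0697validation failed for argument at $[0]...
```

```bash
python3 -m handwheel '[{"ax":0,"ay":0.152,"az":0,"dx":0,"dy":0,"dz":0,"claw":0},{"ax":0,"ay":0,"az":0,"dx":-0.043,"dy":-0.003,"dz":0.026,"claw":0},{"ax":0,"ay":0,"az":0,"dx":-0.043,"dy":-0.003,"dz":0.026,"claw":0},{"ax":0,"ay":0,"az":0,"dx":-0.043,"dy":-0.003,"dz":0.026,"claw":0},{"ax":0,"ay":0,"az":0,"dx":-0.043,"dy":-0.003,"dz":0.026,"claw":0},{"ax":0,"ay":0,"az":0,"dx":-0.043,"dy":-0.003,"dz":0.026,"claw":0},{"ax":0,"ay":0,"az":0,"dx":-0.043,"dy":-0.003,"dz":0.026,"claw":0},{"ax":0,"ay":0,"az":0,"dx":-0.043,"dy":-0.003,"dz":0.026,"claw":0},{"ax":0,"ay":0,"az":0,"dx":-0.043,"dy":-0.003,"dz":0.026,"claw":0},{"ax":0,"ay":0,"az":0,"dx":-0.043,"dy":-0.003,"dz":0.026,"claw":0},{"ax":0,"ay":0,"az":0,"dx":-0.043,"dy":-0.003,"dz":0.026,"claw":0},{"ax":0,"ay":0,"az":0,"dx":-0.043,"dy":0,"dz":0.026,"claw":0},{"ax":0,"ay":0,"az":0,"dx":-0.043,"dy":0,"dz":0.026,"claw":0},{"ax":0,"ay":0,"az":0,"dx":0,"dy":0,"dz":0,"claw":0},{"ax":0,"ay":0,"az":0,"dx":0,"dy":0,"dz":0,"claw":0}]'
python3 - <<'E'
from bench import *
import cv2,pickle
c=calibration("wrist");im=read_camera("wrist");pickle.dump(c,open("w1.pkl","wb"));cv2.imwrite("pics/w1.png",im[:,:,::-1])
print(observe()['tcp_pos'],observe()['width'])
E
```

```text
clock: 2.2
tcp_pos: [0.4932, -0.0548, 0.2831]
eef_rot: [-1.572, -0.0, -1.568]
force: [-0.9, -0.0, 0.2]
width: 0.0001
[ 0.4931105  -0.05534522  0.28324771] 0.00020100700334554783
```

View pics/w1.png

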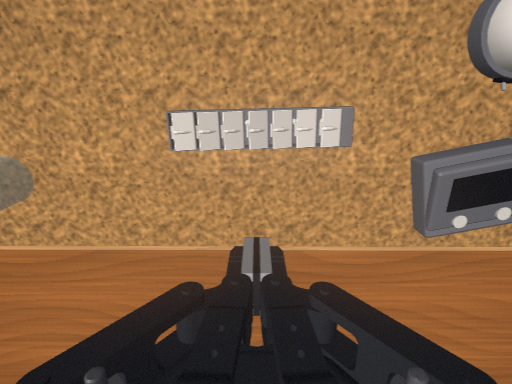

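Run:
```python
import cv2
a=cv2.imread("pics/w1.png")[95:165,160:362]
cv2.imwrite("pics/z3.png",cv2.resize(a,(788,273),interpolation=cv2.INTER_CUBIC))
```

```text
(no output)
```

View pics/z3.png

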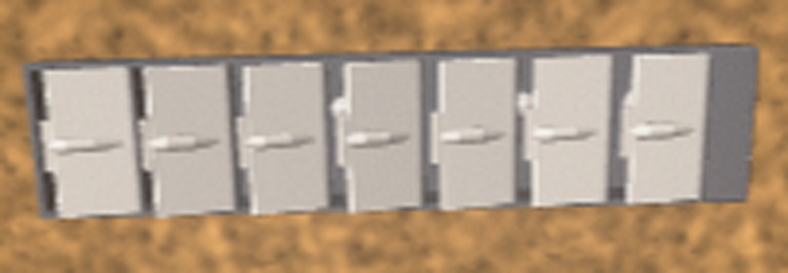

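Run:
```python
from bench import *
from h import *
import pickle
c=pickle.load(open("w1.pkl","rb"))
g=lambda x,y:(160+(x+.5)/3.9-.5,95+(y+.5)/3.9-.5)
P=[ray(c,g(*p),.0755) for p in [(757,46),(748,200),(42,216),(27,65)]]
for p in P: print(p)
a=(P[0]+P[1])/2;b=(P[2]+P[3])/2;d=(b-a)
print(a,b,np.linalg.norm(d),np.arctan2(d[1],d[0]))
h1=[ray(c,g(*p),.0755) for p in [(708,55),(699,200)]];print('hinge1',(h1[0]+h1[1])/2)
for z in (.27,.26,.25): print(z,ray(c,(256,240),z))
```

```text
[ 0.56572926 -0.16063738  0.0755    ]
[ 0.52269488 -0.16270788  0.0755    ]
[0.51764188 0.04400307 0.0755    ]
[0.56023537 0.0442889  0.0755    ]
[ 0.54421207 -0.16167263  0.0755    ] [0.53893863 0.04414598 0.0755    ] 0.20588615865725501 1.5964125309812751
hinge1 [ 0.54297851 -0.14776391  0.0755    ]
0.27 [ 0.50410046 -0.05395636  0.27      ]
0.26 [ 0.49891337 -0.05396697  0.26      ]
0.25 [ 0.49372627 -0.05397758  0.25      ]
```

```bash
python3 -m handwheel '[{"ax":0,"ay":0,"az":0,"dx":0.022,"dy":0,"dz":0.0102,"claw":0},{"ax":0,"ay":0,"az":0,"dx":0.022,"dy":0,"dz":0.0102,"claw":0},{"ax":0,"ay":0,"az":0,"dx":0.022,"dy":0,"dz":0.0102,"claw":0},{"ax":0,"ay":0,"az":0,"dx":0.022,"dy":0.02,"dz":0.0102,"claw":0},{"ax":0,"ay":0,"az":0,"dx":0.022,"dy":0.02,"dz":0.0102,"claw":0},{"ax":0,"ay":0,"az":0,"dx":0,"dy":0.025,"dz":0,"claw":0},{"ax":0,"ay":0,"az":0,"dx":0,"dy":0.025,"dz":0,"claw":0},{"ax":0,"ay":0,"az":0,"dx":0,"dy":0.025,"dz":0,"claw":0},{"ax":0,"ay":0,"az":0,"dx":0,"dy":0.025,"dz":0,"claw":0},{"ax":0,"ay":0,"az":0,"dx":0,"dy":0.023,"dz":0,"claw":0},{"ax":0,"ay":0,"az":0,"dx":0,"dy":0,"dz":0,"claw":0},{"ax":0,"ay":0,"az":0,"dx":0,"dy":0,"dz":0,"claw":0}]'
python3 - <<'E'
from bench import *
import cv2,pickle
c=calibration("wrist");im=read_camera("wrist");pickle.dump(c,open("w2.pkl","wb"));cv2.imwrite("pics/w2.png",im[:,:,::-1])
im=read_camera("side");cv2.imwrite("pics/s2.png",cv2.resize(im[120:220,240:340,::-1],None,fx=5,fy=5,interpolation=cv2.INTER_CUBIC))
s=observe();print(s['tcp_pos'],s['force'],s['eef_rot'])
E
```

```text
clock: 3.75
tcp_pos: [0.5448, -0.1651, 0.1205]
eef_rot: [-1.571, -0.0, -1.569]
force: [0.4, -0.3, 0.8]
width: -0.0
[ 0.5452966  -0.16501223  0.12155534] [-0.00153903  0.01314713 -0.77063034] [-1.56883711e+00 -7.54304092e-04 -1.56845390e+00]
```

View pics/w2.png

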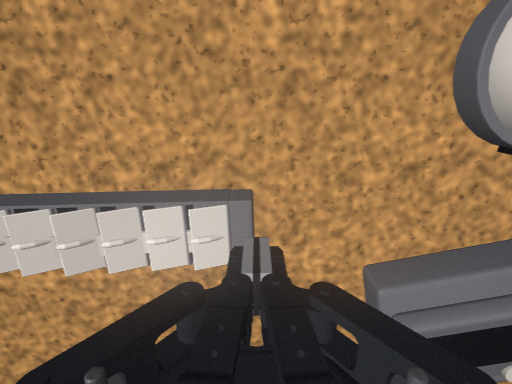

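View pics/s2.png

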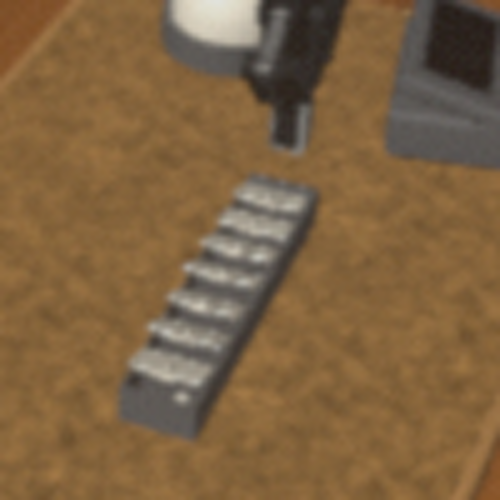

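Run:
```python
from h import *
import pickle
c=pickle.load(open("w2.pkl","rb"))
print(ray(c,(253,190),.0755), ray(c,(254,240),.0755),ray(c,(230,205),.0755),ray(c,(256,238),.1085),ray(c,(244,238),.1085),ray(c,(270,238),.1085))
cs=pickle.load(open("w1.pkl","rb"))
```

```text
[ 0.57272394 -0.16237585  0.0755    ] [ 0.53914009 -0.16292723  0.0755    ] [ 0.56305155 -0.14821568  0.0755    ] [ 0.55736035 -0.16420359  0.1085    ] [ 0.55735634 -0.15806252  0.1085    ] [ 0.55736504 -0.17136831  0.1085    ]
```

```bash
python3 -m handwheel '[{"ax":0,"ay":0,"az":0,"dx":-0.006,"dy":0,"dz":0,"claw":0},{"ax":0,"ay":0,"az":0,"dx":0,"dy":0.01,"dz":0,"claw":0},{"ax":0,"ay":0,"az":0,"dx":0,"dy":0.01,"dz":0,"claw":0},{"ax":0,"ay":0,"az":0,"dx":0,"dy":0.003,"dz":0,"claw":0},{"ax":0,"ay":0,"az":0,"dx":0,"dy":0,"dz":0,"claw":0},{"ax":0,"ay":0,"az":0,"dx":0,"dy":0,"dz":0,"claw":0}]'
for i in 1 2 3; do python3 -c "
from bench import *
s=observe();print(s['tcp_pos'],s['force'])"; done
```

```text
clock: 4.6
tcp_pos: [0.5445, -0.1582, 0.0975]
eef_rot: [-1.571, 0.0, -1.568]
force: [-2.5, 1.8, 4.1]
width: -0.0002
[ 0.54451356 -0.15822417  0.09754443] [-2.52935809  1.84685408  4.07683627]
[ 0.54451356 -0.15822417  0.09754443] [-2.52935809  1.84685408  4.07683627]
[ 0.54451356 -0.15822417  0.09754443] [-2.52935809  1.84685408  4.07683627]
```

```bash
python3 -m handwheel '[{"ax":0,"ay":0,"az":0,"dx":0,"dy":0.001,"dz":0,"claw":0},{"ax":0,"ay":0,"az":0,"dx":0,"dy":0.001,"dz":0,"claw":0},{"ax":0,"ay":0,"az":0,"dx":0,"dy":0.0,"dz":0,"claw":0}]';python3 -m handwheel '[{"ax":0,"ay":0,"az":0,"dx":0,"dy":0.001,"dz":0,"claw":0},{"ax":0,"ay":0,"az":0,"dx":0,"dy":0.001,"dz":0,"claw":0},{"ax":0,"ay":0,"az":0,"dx":0,"dy":0.0,"dz":0,"claw":0}]'
```

```text
clock: 4.97
tcp_pos: [0.5445, -0.1583, 0.0975]
eef_rot: [-1.571, 0.0, -1.568]
force: [-6.3, 2.5, 13.7]
width: 0.0001
clock: 5.35
tcp_pos: [0.5446, -0.1583, 0.0974]
eef_rot: [-1.57, -0.0, -1.568]
force: [-10.4, 5.1, 22.2]
width: 0.0
```

```bash
python3 -m handwheel '[{"ax":0,"ay":0,"az":0,"dx":0,"dy":-0.003,"dz":0,"claw":0},{"ax":0,"ay":0,"az":0,"dx":0,"dy":-0.002,"dz":0,"claw":0},{"ax":0,"ay":0,"az":0,"dx":0,"dy":0,"dz":0,"claw":0}]'
python3 - <<'E'
from bench import *
import cv2,pickle
c=calibration("wrist");im=read_camera("wrist");pickle.dump(c,open("w3.pkl","wb"));cv2.imwrite("pics/w3.png",im[:,:,::-1])
im=read_camera("side");cv2.imwrite("pics/s3.png",cv2.resize(im[100:200,250:350,::-1],None,fx=5,fy=5,interpolation=cv2.INTER_CUBIC))
im=read_camera("scene");cv2.imwrite("pics/c3.png",cv2.resize(im[90:210,170:310,::-1],None,fx=5,fy=5,interpolation=cv2.INTER_CUBIC))
s=observe();print(s['tcp_pos'],s['force'],s['eef_rot'])
E
```

```text
clock: 5.72
tcp_pos: [0.5446, -0.1584, 0.0976]
eef_rot: [-1.572, 0.0, -1.568]
force: [-0.2, 0.6, 3.4]
width: -0.0001
[ 0.54458532 -0.15840084  0.09759456] [-0.31508983 -0.01383208  0.2904355 ] [-1.57169384e+00  3.02315376e-04 -1.56802981e+00]
```

View pics/w3.png

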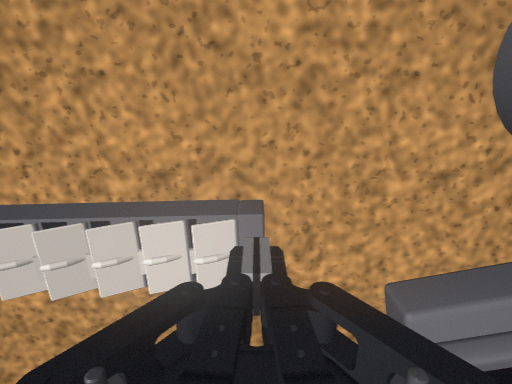

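View pics/s3.png

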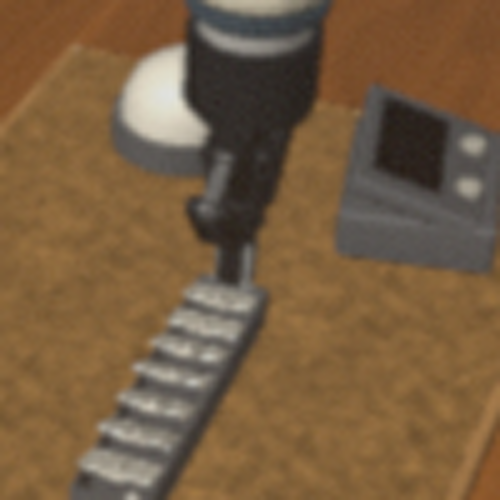

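View pics/c3.png

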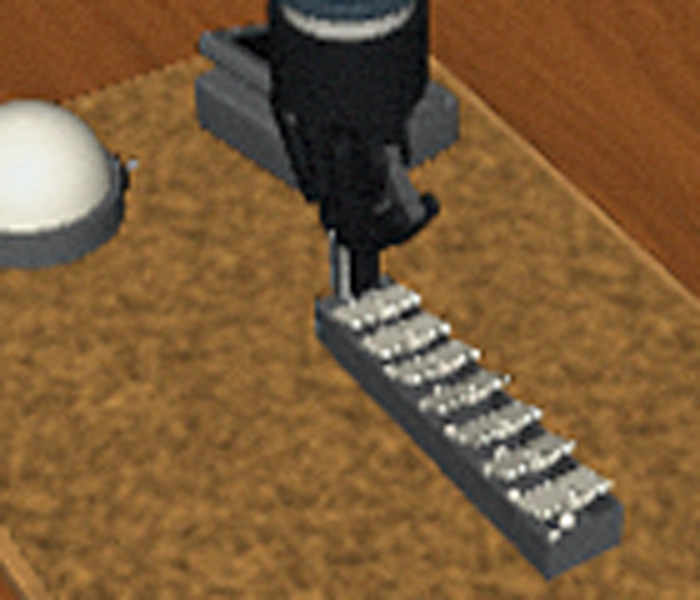

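```bash
python3 -m handwheel '[{"ax":0,"ay":0,"az":0,"dx":0,"dy":-0.0045,"dz":0,"claw":0},{"ax":0,"ay":0,"az":0,"dx":0,"dy":0,"dz":0,"claw":0},{"ax":0,"ay":0,"az":0,"dx":-0.005,"dy":0,"dz":-0.0001,"claw":0},{"ax":0,"ay":0,"az":0,"dx":-0.005,"dy":0,"dz":-0.0001,"claw":0},{"ax":0,"ay":0,"az":0,"dx":-0.005,"dy":0,"dz":-0.0001,"claw":0},{"ax":0,"ay":0,"az":0,"dx":-0.005,"dy":0,"dz":-0.0001,"claw":0},{"ax":0,"ay":0,"az":0,"dx":-0.005,"dy":0,"dz":-0.0001,"claw":0},{"ax":0,"ay":0,"az":0,"dx":-0.005,"dy":0,"dz":-0.0001,"claw":0},{"ax":0,"ay":0,"az":0,"dx":0,"dy":0,"dz":0,"claw":0}]'
python3 - <<'E'
from bench import *
import cv2,pickle
im=read_camera("wrist");cv2.imwrite("pics/w4.png",im[:,:,::-1])
im=read_camera("scene");cv2.imwrite("pics/c4.png",cv2.resize(im[90:210,170:310,::-1],None,fx=5,fy=5,interpolation=cv2.INTER_CUBIC))
s=observe();print(s['tcp_pos'],s['force'],s['eef_rot'])
E
```

```text
clock: 7.0
tcp_pos: [0.5441, -0.128, 0.1028]
eef_rot: [-1.571, 0.0, -1.567]
force: [0.1, -1.0, -1.3]
width: -0.0002
[ 0.54408872 -0.12840298  0.10278951] [-0.67477058 -0.2452977   0.40834529] [-1.57080173e+00 -7.98696623e-05 -1.56786248e+00]
```

View pics/w4.png

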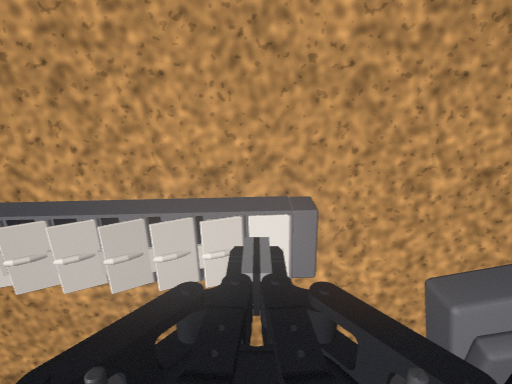

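View pics/c4.png

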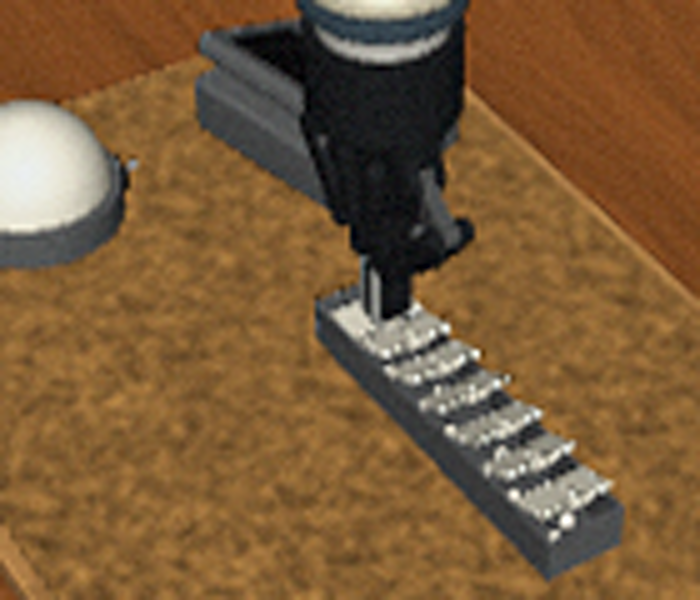

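```bash
python3 -m handwheel '[{"ax":0,"ay":0,"az":0,"dx":-0.002,"dy":0.0007,"dz":-0.0001,"claw":0},{"ax":0,"ay":0,"az":0,"dx":-0.005,"dy":0,"dz":-0.0001,"claw":0},{"ax":0,"ay":0,"az":0,"dx":-0.005,"dy":0,"dz":-0.0001,"claw":0},{"ax":0,"ay":0,"az":0,"dx":-0.005,"dy":0,"dz":-0.0001,"claw":0},{"ax":0,"ay":0,"az":0,"dx":-0.005,"dy":0,"dz":-0.0001,"claw":0},{"ax":0,"ay":0,"az":0,"dx":-0.005,"dy":0,"dz":-0.0001,"claw":0},{"ax":0,"ay":0,"az":0,"dx":-0.005,"dy":0,"dz":-0.0001,"claw":0},{"ax":0,"ay":0,"az":0,"dx":-0.005,"dy":0,"dz":-0.0001,"claw":0},{"ax":0,"ay":0,"az":0,"dx":-0.005,"dy":0,"dz":-0.0001,"claw":0},{"ax":0,"ay":0,"az":0,"dx":-0.005,"dy":0,"dz":-0.0001,"claw":0},{"ax":0,"ay":0,"az":0,"dx":-0.005,"dy":0,"dz":-0.0001,"claw":0},{"ax":0,"ay":0,"az":0,"dx":0,"dy":0,"dz":0,"claw":0}]'
```

```text
clock: 8.6
tcp_pos: [0.5428, -0.0759, 0.102]
eef_rot: [-1.571, 0.0, -1.567]
force: [0.2, -0.5, 1.1]
width: -0.0002
```

```bash
python3 -m handwheel '[{"ax":0,"ay":0,"az":0,"dx":-0.005,"dy":0,"dz":-0.0001,"claw":0},{"ax":0,"ay":0,"az":0,"dx":-0.005,"dy":0,"dz":-0.0001,"claw":0},{"ax":0,"ay":0,"az":0,"dx":-0.005,"dy":0,"dz":-0.0001,"claw":0},{"ax":0,"ay":0,"az":0,"dx":-0.005,"dy":0,"dz":-0.0001,"claw":0},{"ax":0,"ay":0,"az":0,"dx":-0.005,"dy":0,"dz":-0.0001,"claw":0},{"ax":0,"ay":0,"az":0,"dx":-0.005,"dy":0,"dz":-0.0001,"claw":0},{"ax":0,"ay":0,"az":0,"dx":-0.005,"dy":0,"dz":-0.0001,"claw":0},{"ax":0,"ay":0,"az":0,"dx":-0.005,"dy":0,"dz":-0.0001,"claw":0},{"ax":0,"ay":0,"az":0,"dx":-0.005,"dy":0,"dz":-0.0001,"claw":0},{"ax":0,"ay":0,"az":0,"dx":-0.005,"dy":0,"dz":-0.0001,"claw":0},{"ax":0,"ay":0,"az":0,"dx":0,"dy":0,"dz":0,"claw":0}]'
python3 - <<'E'
from bench import *
import cv2,pickle
im=read_camera("wrist");cv2.imwrite("pics/w5.png",im[:,:,::-1])
s=observe();print(s['tcp_pos'],s['force'],s['eef_rot'])
E
```

```text
clock: 9.98
tcp_pos: [0.5417, -0.0259, 0.102]
eef_rot: [-1.571, 0.0, -1.567]
force: [0.6, -0.3, 1.0]
width: -0.0003
[ 0.54168607 -0.02618482  0.10206338] [ 0.23801078 -0.34212912  1.52730052] [-1.57082279e+00  1.31418241e-04 -1.56758377e+00]
```

View pics/w5.png

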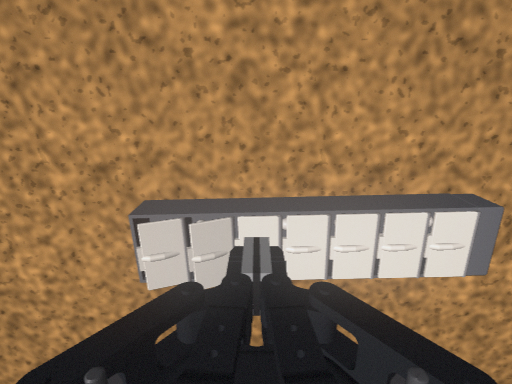

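Lids 1–4 lie flat (x ≈ 300–475 px). Lid 5 is under the fingers, and lids 6 and 7 (x ≈ 140–230) still stand open. The box hasn't moved, so I'll continue the stroke.

```bash
python3 -m handwheel '[{"ax":0,"ay":0,"az":0,"dx":-0.005,"dy":0,"dz":-0.0001,"claw":0},{"ax":0,"ay":0,"az":0,"dx":-0.005,"dy":0,"dz":-0.0001,"claw":0},{"ax":0,"ay":0,"az":0,"dx":-0.005,"dy":0,"dz":-0.0001,"claw":0},{"ax":0,"ay":0,"az":0,"dx":-0.005,"dy":0,"dz":-0.0001,"claw":0},{"ax":0,"ay":0,"az":0,"dx":-0.005,"dy":0,"dz":-0.0001,"claw":0},{"ax":0,"ay":0,"az":0,"dx":-0.005,"dy":0,"dz":-0.0001,"claw":0},{"ax":0,"ay":0,"az":0,"dx":-0.005,"dy":0,"dz":-0.0001,"claw":0},{"ax":0,"ay":0,"az":0,"dx":-0.005,"dy":0,"dz":-0.0001,"claw":0},{"ax":0,"ay":0,"az":0,"dx":-0.005,"dy":0,"dz":-0.0001,"claw":0},{"ax":0,"ay":0,"az":0,"dx":-0.005,"dy":0,"dz":-0.0001,"claw":0},{"ax":0,"ay":0,"az":0,"dx":-0.005,"dy":0,"dz":-0.0001,"claw":0},{"ax":0,"ay":0,"az":0,"dx":-0.005,"dy":0,"dz":-0.0001,"claw":0},{"ax":0,"ay":0,"az":0,"dx":-0.004,"dy":0,"dz":-0.0001,"claw":0},{"ax":0,"ay":0,"az":0,"dx":0,"dy":0,"dz":0,"claw":0},{"ax":0,"ay":0,"az":0,"dx":0,"dy":0,"dz":0,"claw":0}]'
python3 - <<'E'
from bench import *
import cv2,pickle
im=read_camera("wrist");cv2.imwrite("pics/w6.png",im[:,:,::-1])
im=read_camera("side");cv2.imwrite("pics/s6.png",cv2.resize(im[130:230,230:330,::-1],None,fx=5,fy=5,interpolation=cv2.INTER_CUBIC))
s=observe();print(s['tcp_pos'],s['force'],s['eef_rot'])
E
```

```text
clock: 11.9
tcp_pos: [0.5402, 0.0375, 0.102]
eef_rot: [-1.571, -0.0, -1.568]
force: [-0.6, 0.5, 0.1]
width: -0.0001
[0.54022157 0.03739592 0.10206227] [-0.05619601  0.56219751  0.22532068] [-1.57081845e+00 -7.76375288e-05 -1.56819101e+00]
```

View pics/w6.png

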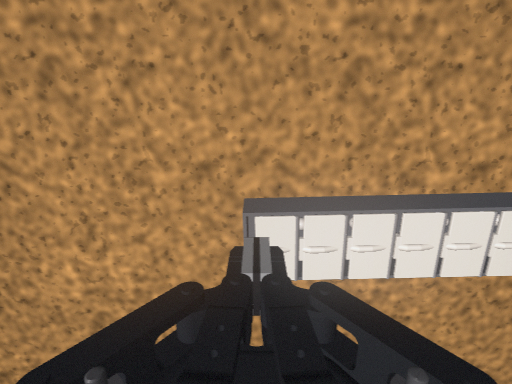

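View pics/s6.png

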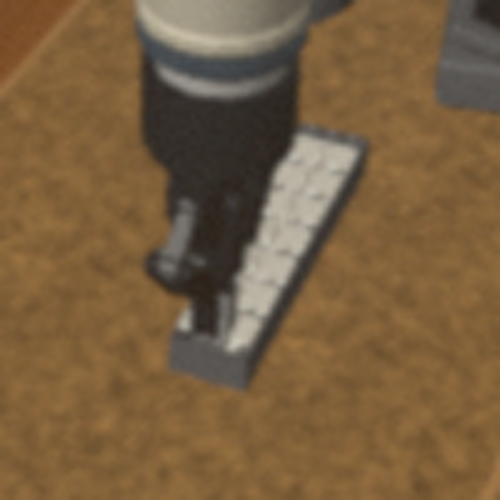

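All lids look flat. I'll lift straight up and back for a check from above.

```bash
python3 -m handwheel '[{"ax":0,"ay":0,"az":0,"dx":0,"dy":-0.005,"dz":0,"claw":0},{"ax":0,"ay":0,"az":0,"dx":0,"dy":-0.02,"dz":0,"claw":0},{"ax":0,"ay":0,"az":0,"dx":0,"dy":-0.03,"dz":0,"claw":0},{"ax":0,"ay":0,"az":0,"dx":0.015,"dy":-0.03,"dz":-0.01,"claw":0},{"ax":0,"ay":0,"az":0,"dx":0.025,"dy":-0.03,"dz":-0.01,"claw":0},{"ax":0,"ay":0,"az":0,"dx":0.025,"dy":-0.03,"dz":-0.013,"claw":0},{"ax":0,"ay":0,"az":0,"dx":0.025,"dy":-0.03,"dz":-0.013,"claw":0},{"ax":0,"ay":0,"az":0,"dx":0,"dy":0,"dz":0,"claw":0},{"ax":0,"ay":0,"az":0,"dx":0,"dy":0,"dz":0,"claw":0}]'
python3 - <<'E'
from bench import *
import cv2,pickle
c=calibration("wrist");im=read_camera("wrist");pickle.dump(c,open("w7.pkl","wb"));cv2.imwrite("pics/w7.png",im[:,:,::-1]);
cv2.imwrite("pics/z7.png",cv2.resize(im[80:200,150:370,::-1],(792,432),interpolation=cv2.INTER_CUBIC))
im=read_camera("side");cv2.imwrite("pics/s7.png",cv2.resize(im[100:230,230:360,::-1],None,fx=4,fy=4,interpolation=cv2.INTER_CUBIC))
s=observe();print(s['tcp_pos'],s['force'],s['eef_rot'])
E
```

```text
clock: 13.12
tcp_pos: [0.4946, -0.0523, 0.2773]
eef_rot: [-1.57, 0.0, -1.568]
force: [0.0, -0.2, 0.3]
width: 0.0002
[ 0.4944074  -0.0518856   0.27592488] [-0.05605995 -0.31865939 -0.5157143 ] [-1.57266983e+00  6.26086347e-04 -1.56715168e+00]
```

View pics/z7.png

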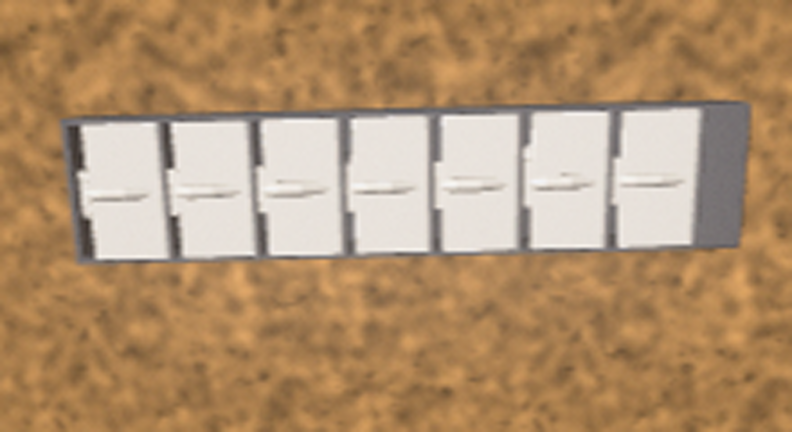

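View pics/s7.png

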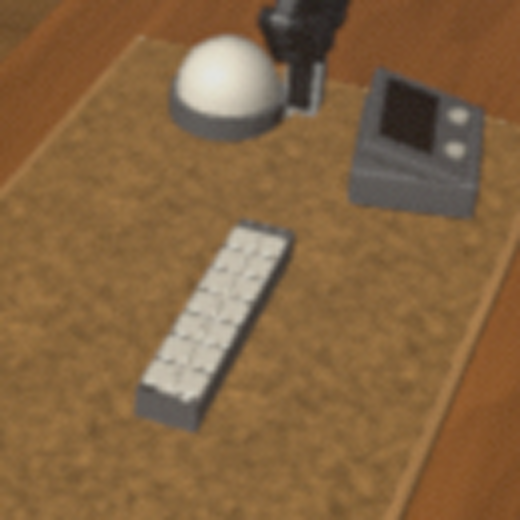

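```bash
python3 - <<'E'
from h import *
import pickle
c=pickle.load(open("w7.pkl","rb"))
g=lambda x,y:(150+(x+.5)/3.6-.5,80+(y+.5)/3.6-.5)
P=[ray(c,g(*p),.0755) for p in [(748,102),(738,246),(80,263),(65,118)]]
for p in P: print(p)
E
python3 -c "
from bench import *
print(observe()['force'],observe()['clock']); close_job()"
```

```text
[ 0.56581922 -0.16025132  0.0755    ]
[ 0.52282908 -0.16195959  0.0755    ]
[0.517229  0.0436289 0.0755   ]
[0.56095311 0.04415207 0.0755    ]
[-0.05605995 -0.31865939 -0.5157143 ] 13.225
the job is handed in; nothing more can be done
```

All seven lids are folded shut, in order from the blank end to the far end, in one stroke with the closed fingertips. I handed the job in at 13.2 s of the 51 s allowed; no verdict is reported.

- **Finding the height:** I touched the fingertips to the blank block first. Contact came about 9 mm sooner than I had estimated from the pictures, because the tips reach about 22 mm ahead of the TCP. The wrist force read 22 N at its highest there, under the 30 N limit. I eased off at once.
- **Stroke:** I kept the tips at rib-top height and went along the whole row. Over lid 1 they ran about 0.7 mm high, which I corrected for the rest. Wrist force at each stop stayed below about 2 N.
- **Last checks:** The final wrist and side pictures show all seven lids flat. The box corners are within about 1 mm of where they were at the start. The hand is about 0.2 m above the shelf with no contact force. The night light and monitor look untouched. I did not measure the lid angles, or look again at the jar and cup, which were well away from the path.

No check failed or disagreed, apart from the reach estimate corrected by touch.

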